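# Line up the battery packs on the sloping rest

## Task

Lay the two loose battery packs from the table on the sloping rest, one on each side of the pack already lying there, so that the three make a neat row: each lengthways up the slope, flat on the board, with its lower end against the lip (within about a centimetre) and no more than about 20 mm between neighbours. Set them down on the board rather than dropping them, and leave the pack that is already there and the other things on the table where they are.

Things in the scene. Friction and masses are not known exactly. Their poses are not given: they have to be found in the camera images.
- board: Plywood board of the fixed raised rest, 270 mm wide, 105 mm deep up the slope, 12 mm thick, sloping 20 degrees, low edge towards the robot, 75 mm above the table. Along the low edge a lip, 10 mm thick, rises 12 mm above the board. Origin: mid-width, on the upper surface where it meets the lip. x points up the slope away from the robot, y along the lip to the left, z square to the board.
- pack_a: Loose battery pack on the table: blue block 125 mm long (x), 50 wide (y), 30 high (z), two black bands; on top along its middle a black upright grip rib 90 mm long, 14 thick, 24 high (its top 54 mm above the underside). Origin: centre of the underside. Both ends are alike, either may be lower. About 0.35 kg.
- pack_b: Second loose battery pack on the table, the same as pack_a. Either pack may go on either side.
- pack_c: Third pack, the same, already lying (loose) about the middle of the sloping board, lengthways up the slope, lower end at the lip. To be left there.
- transmitter: Bystander: grey radio transmitter, 110 x 170 x 42 mm, with two sticks up to 72 mm high. Origin: centre of the underside.
- screwdriver: Bystander: screwdriver lying on the table.
- tape: Bystander: roll of tape, 90 mm across, 24 mm high. Origin: centre of the underside.

How it is judged:
By the outcome, as a careful person would: the job done as asked, in the order asked, and still so for the second after the job is handed in, with the robot touching nothing.
It also fails if it takes over 61 s, if anything falls off the work surface, if the arm or the gripper's body presses on something with over 40 N, if the wrist force passes 120 N, or if a joint passes its speed limit or range.

## Robot

A 7-joint arm with a two-finger parallel gripper is mounted at the origin on the work surface. World frame = base frame: x ahead of the robot, y to its left, z up, the work surface at z = 0. Lengths are in mm, angles in rad, forces in N, time in s.
With the tool pointing down it reaches from about 400 to 875 mm from the base axis. Payload 4.4 kg.
Tool frame: the origin (TCP) lies between the finger pads; the fingertips stand 17 mm ahead of it and the grasp point (between the pads) lies 2 mm behind it; z points along the fingers, y is the line along which they close (so a half turn about z gives the same grasp; the last joint's range is limited). The gripper opens to 85 mm and grips with 20 to 120 N. Pads are 22 mm wide; open, the fingers measure 114 mm over their backs; the gripper's body (76 mm by 85 mm) begins 54 mm behind the grasp point. The pads swing forward as they close: fully open they stand 13 mm farther back than shut.
Start: joints at [1.042, 0.628, 0.038, 1.517, -0.027, 0.996, -0.02], TCP at [290.224, -581.625, 248.313] pointing down, gripper open.
Joint ranges: [-3.06, 3.06], [-0.37, 2.12], [-1.25, 1.32], [0.18, 2.47], [-1.1, 4.24], [0.23, 1.98], [-2.94, 2.94]. Speed limits (rad/s): [2.57, 2.57, 3.14, 3.14, 3.14, 3.14, 3.14].

## Interface

Orientations are given as [roll, pitch, yaw] about the fixed x, y, z axes, in that order (R = Rz(yaw) Ry(pitch) Rx(roll)).
In Python, from cell import sensors, get_image, ctrl gives the robot as it stands.
- The arm moves only by the tool send_rows, never from a script. Its argument "series" is a list of rows, each a list of 3 entries, a list of its own where there are three numbers: the finger opening in mm, from 0 to 85.4, then the shift along the world's x, y, z in units of 60 mm (1.0 is 60 mm), then the turn, a rotation vector about the world's x, y, z in units of 5 degrees (1.0 is 5 degrees). A call has 1 to 8 rows; each row shifts and turns the commanded pose from where the row before left it; what a row does not reach is not made up. A row lasts 1/8 s, in which the tool goes at most 62.5 mm and 10.7 degrees, less where a joint would pass 70% of its speed; a pose out of reach is approached as far as the arm can. A call is refused whole if a number of a shift passes 1 or a number of a turn 1, either way. A call with a gripper value outside its range is refused whole. The fingers move at their own pace and stop on an object; the grip force is fixed at half the most. Time passes only in rows, so rows that do not move let the fingers close. It gives the time, the measured TCP pose, the force, the opening and the grip force at its end, in the units of the state.
- sensors.read_state(): the state, without advancing time (a new reading comes with each control period).
- get_image(name): name is "scene" or "top" or "wrist"; returns a dict with "img" (384x512x3 uint8, red, green, blue), "depth" (384x512 float32, mm along the optical axis (not along the pixel's ray), 0 where there is no reading), "vfov" (degrees; the focal length in pixels is half the picture's height over the tangent of half this angle, whatever the lens; pixels are square), "cx", "cy" (the principal point, pixels), "world_to_cam" (4x4, takes a point from world to camera coordinates). Camera axes: x right, y down, z forward; pixel columns grow to the right and rows downward; lengths in mm; the calibration is good to about 2 mm. The wrist camera is an equidistant fisheye: a pixel r from the principal point sees the ray r / f radians off the axis. A picture is of the moment at which its call begins.
- ctrl.finish_job(): hands the job in; it is judged then, once.
The state is a dict: "clock": time; "qpos": joint angles; "qd": joint speeds; "tau": joint torques, N m; "eef_pos": TCP position; "tool_rot": TCP orientation; "force": force on the tool from outside, world axes, zero at the start; "torque": the same for the moment, N m; "width": finger opening in mm; "gripper_force": force on a finger pad.
Only numpy, scipy, OpenCV 4.12 (cv2) and the standard library are available. Lean on these libraries where they do the work, as an engineer would, in place of code of your own. Each camera call takes 0.05 s, during which the arm holds its last target. There are 200 camera calls.

## Working session

There is one attempt and no reset: what is moved stays moved. The work goes in short steps, Python scripts to look and compute and a tool call to move; the robot and the scene stay as the last step left them, time stands still between calls to the robot, and variables do not carry over. Pictures are saved under pics/ and viewed, at most 10 in all, crops included, and the job is handed in when it is done.

Besides the shell and the picture viewer there is one more tool, called after "Call:" in YAML: its name, and indented under it one key for each argument. send_rows: Moves the arm, as the interface text tells. Its arguments: {"type":"object","properties":{"series":{"type":"array"}},"required":["series"]}

```bash
mkdir -p pics; cat > h.py <<'E'
import numpy as np, cv2
from cell import sensors,get_image,ctrl
def pts(d):
    """world points per pixel from depth (pinhole)"""
    h,w=d["depth"].shape; f=h/2/np.tan(np.radians(d["vfov"])/2)
    u,v=np.meshgrid(np.arange(w),np.arange(h)); z=d["depth"]
    c=np.stack([(u-d["cx"])/f*z,(v-d["cy"])/f*z,z,np.ones_like(z)],-1)
    return (c@np.linalg.inv(d["world_to_cam"]).T)[...,:3]
E
python3 - <<'E'
from h import *
ims=[]
for n in("scene","top"):
    d=get_image(n);np.savez(n,**d);ims.append(d["img"])
    P=pts(d);hsv=cv2.cvtColor(d["img"],cv2.COLOR_RGB2HSV)
    m=((hsv[...,0]>95)&(hsv[...,0]<130)&(hsv[...,1]>110)&(hsv[...,2]>50)).astype(np.uint8)
    m=cv2.morphologyEx(m,cv2.MORPH_CLOSE,np.ones((9,9)))
    k,l,s,c=cv2.connectedComponentsWithStats(m)
    for i in range(1,k):
        if s[i,4]>150:
            q=P[(l==i)&(d["depth"]>0)];print(n,s[i],np.median(q,0).round(),np.percentile(q,[2,98],0).round().tolist())
    cv2.imwrite(f"pics/{n}.png",d["img"][...,::-1])
print(sensors.read_state())
E
```

```text
scene [ 438    5   74   59 1730] [-1531.   215.  -236.] [[-1547.0, -115.0, -371.0], [-1071.0, 358.0, 11.0]]
scene [231 148  38  28 307] [ 469. -242.   27.] [[441.0, -332.0, 4.0], [485.0, -213.0, 33.0]]
scene [  66  157   99   43 2780] [ 739. -568.   10.] [[640.0, -688.0, 0.0], [833.0, -452.0, 14.0]]
scene [199 177  42  31 426] [ 621. -256.   28.] [[590.0, -333.0, 4.0], [634.0, -216.0, 49.0]]
scene [370 223  24  20 346] [581. 180. 137.] [[555.0, 156.0, 119.0], [593.0, 202.0, 145.0]]
top [ 386   98  109   93 6051] [ 732. -571.   11.] [[637.0, -687.0, 1.0], [828.0, -453.0, 16.0]]
top [ 301  186   53   22 1150] [ 600. -277.   31.] [[579.0, -338.0, 12.0], [628.0, -218.0, 56.0]]
top [109 201  42  61 882] [534. 152. 129.] [[466.0, 127.0, 103.0], [582.0, 195.0, 148.0]]
top [ 302  249   55   26 1149] [ 451. -275.   31.] [[426.0, -334.0, 24.0], [477.0, -216.0, 57.0]]
{'clock': 0.1, 'qpos': array([ 1.04215217,  0.62922774,  0.03846487,  1.51826442, -0.02704077,
        0.9962699 , -0.01999731]), 'qd': array([ 0.00015346, -0.00199816,  0.00160894, -0.00219504,  0.00128483,
       -0.0003093 , -0.00091309]), 'tau': array([ 3.66583321e-03, -5.64516163e+01,  1.23093780e+00, -1.93967897e+01,
        1.13694239e-02,  5.48300755e-03,  5.35079334e-05]), 'eef_pos': array([ 290.01859302, -581.13450473,  247.49928955]), 'tool_rot': array([-3.13994128e+00, -7.52345145e-06,  4.62808467e-01]), 'force': array([ 0.05639115, -0.64171304,  0.50549675]), 'torque': array([ 0.01320645, -0.01414515, -0.02324434]), 'gripper_force': 0.0, 'width': 85.56504830003882}
```

View pics/scene.png

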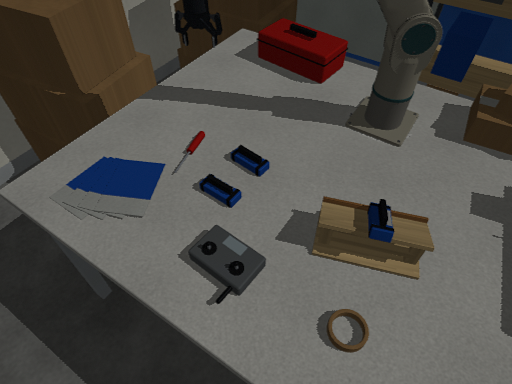

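View pics/top.png

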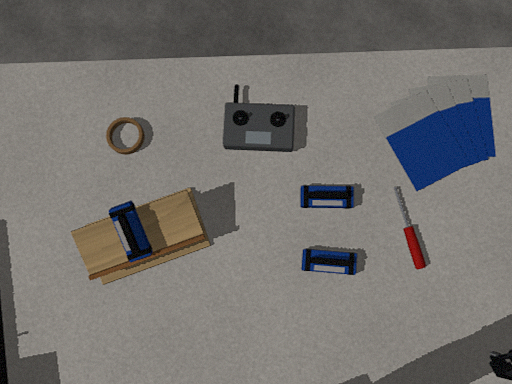

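The top view shows the packs lying roughly along world y at about (327,195) and (330,261), and the rest centred near (140,235) with pack_c on it. Tape, transmitter and screwdriver are clear of the transfer path.

```bash
python3 - <<'E'
from h import *
for n in("top","scene"):
    d=dict(np.load(n+".npz"));P=pts(d);z=P[...,2];X=P[...,0];Y=P[...,1];ok=d["depth"]>0
    print(n,"table z",np.median(z[ok&(abs(X-520)<60)&(abs(Y+150)<40)]))
    for cx in(600,451):
        r=ok&(abs(X-cx)<60)&(abs(Y+277)<90)
        for a,b in((46,62),(22,36)):
            q=P[r&(z>a)&(z<b)]
            (c,s,an)=cv2.minAreaRect(q[:,:2].astype(np.float32));e=np.linalg.eigh(np.cov(q[:,:2].T))[1][:,1]
            print(cx,len(q),"z",np.median(q[:,2]).round(1),"rect",np.round(c,1),np.round(s,1),round(an,1),"pca",np.degrees(np.arctan2(e[1],e[0])).round(1))
    # board plane: wood colour
    hsv=cv2.cvtColor(d["img"],cv2.COLOR_RGB2HSV)
    wood=ok&(hsv[...,0]>8)&(hsv[...,0]<28)&(hsv[...,1]>70)&(X>400)&(X<700)&(Y>-50)&(Y<350)&(z>70)&(z<140)
    q=P[wood];A=np.c_[q[:,:2],np.ones(len(q))];w=np.ones(len(q),bool)
    for _ in range(15):
        k=np.linalg.lstsq(A[w],q[w,2],rcond=None)[0];w=abs(A@k-q[:,2])<3
    g=np.hypot(k[0],k[1]);yaw=np.arctan2(k[1],k[0]);print("plane",k,"slope",np.degrees(np.arctan(g)),"yaw",np.degrees(yaw),w.sum(),len(q))
    b=q[w];ux=np.array([np.cos(yaw),np.sin(yaw)]);uy=np.array([-ux[1],ux[0]])
    (c,s,an)=cv2.minAreaRect(b[:,:2].astype(np.float32));print("board rect",c,s,an)
    print("along",np.percentile(b[:,:2]@ux,[.3,50,99.7]),"across",np.percentile(b[:,:2]@uy,[.3,99.7]))
    res=q[:,2]-A@k; L=q[(res>7)&(res<16)]; 
    if len(L)>10:
        e=np.linalg.eigh(np.cov(L[:,:2].T))[1][:,1];print("lip",len(L),L.mean(0),np.degrees(np.arctan2(e[1],e[0])),np.percentile(L[:,:2]@ux,[5,50,95]),np.percentile(L[:,:2]@uy,[2,98]))
    H=(z-(k[0]*X+k[1]*Y+k[2]))/np.hypot(1,g)
    for a,bb in((48,60),(25,35)):
        m=ok&(H>a)&(H<bb)&(X>430)&(X<680)&(Y>40)&(Y<260); q=P[m]
        (c,s,an)=cv2.minAreaRect(q[:,:2].astype(np.float32));e=np.linalg.eigh(np.cov(q[:,:2].T))[1][:,1]
        print("c",len(q),"H",np.median(H[m]).round(1),c,s,an,np.degrees(np.arctan2(e[1],e[0])),"along/across",np.percentile(q[:,:2]@ux,[1,99]),np.percentile(q[:,:2]@uy,[1,99]))
E
```

```text
top table z 0.2145658580534473
600 250 z 53.6 rect [ 605.4 -278. ] [88.3 15. ] 87.7 pca 86.8
600 847 z 29.9 rect [ 605.6 -278.4] [123.7  51. ] 88.1 pca 87.5
451 247 z 54.0 rect [ 452.  -276.3] [89.1 14. ] 83.7 pca 83.4
451 926 z 30.1 rect [ 452.  -276.8] [125.1  51. ] 83.8 pca 83.6
plane [   0.34241549    0.1153715  -104.16206392] slope 19.866278832859788 yaw 18.620432138488177 3764 5153
board rect (524.7876586914062, 152.04629516601562) (104.0482177734375, 270.42413330078125) 17.874116897583008
along [496.66458552 547.07490587 596.16664677] across [-157.89752939  110.73355913]
lip 513 [471.78068238 134.7205053   84.94466668] 108.9988621949893 [484.59110957 488.76590591 494.41453952] [-153.07233463  107.02391713]
c 293 H 53.7 (516.0404052734375, 158.27687072753906) (85.01837158203125, 15.493789672851562) 18.438215255737305 -161.66568462905613 along/across [498.13625782 580.50175862] [-22.06606781  -7.75452459]
c 963 H 30.1 (523.7308959960938, 161.05142211914062) (118.4943618774414, 51.90102005004883) 19.062118530273438 -161.1200059261774 along/across [489.62057135 604.96898852] [-39.
[... 447 characters left out ...]
152.2567901611328) (107.18795776367188, 270.2587585449219) 18.301416397094727
along [495.80466125 552.7583949  600.15227839] across [-157.09950858  110.52422501]
lip 287 [475.77679081 133.76124442  82.86474248] 108.65813430981162 [487.51960036 494.43188002 498.06938531] [-152.40671577  106.69192545]
c 132 H 53.8 (518.7586669921875, 158.69277954101562) (85.1855239868164, 13.98102855682373) 18.203763961791992 -161.81664865211815 along/across [501.00974569 584.60648577] [-21.40692252  -7.66016909]
c 432 H 30.2 (527.1891479492188, 161.22305297851562) (117.72308349609375, 51.21648025512695) 18.109188079833984 -157.54949279191436 along/across [493.20942003 608.95073701] [-39.30801253  10.5709501 ]
```

Call:
send_rows:
  series:
    - [40,[0.23,0.42,0],[0,0,0.95]]
    - [40,[0.23,0.42,0],[0,0,0.95]]
    - [40,[0.23,0.42,0],[0,0,0.95]]
    - [40,[0.23,0.42,0],[0,0,0.95]]
    - [40,[0.23,0.42,0],[0,0,0.95]]
    - [40,[0.23,0.42,0],[0,0,0.95]]
    - [40,[0.23,0.42,0],[0,0,0.95]]
    - [40,[0.23,0.42,0],[0,0,0.95]]

```text
clock: 1.1
eef_pos: [401.6, -378.3, 248.4]
tool_rot: [3.141, -0.0, 1.131]
force: [0.5, -0.2, 0.0]
width: 40.2
gripper_force: 0.0
```

Call:
send_rows:
  series:
    - [40,[0.23,0.42,0],[0,0,0.95]]
    - [40,[0.23,0.42,0],[0,0,0.95]]
    - [40,[0.23,0.42,-0.5],[0,0,0.95]]
    - [40,[0.0,0.42,-0.5],[0,0,0.95]]
    - [40,[0,0,-0.5],[0,0,0]]
    - [40,[0,0,-0.5],[0,0,0]]
    - [40,[0,0,0],[0,0,0]]
    - [40,[0,0,0],[0,0,0]]

```text
clock: 2.1
eef_pos: [442.9, -279.1, 129.1]
tool_rot: [3.14, 0.0, 1.459]
force: [0.2, -0.5, 0.5]
width: 40.0
gripper_force: 0.0
```

Call:
send_rows:
  series:
    - [40,[0.18,0.05,-0.33],[0,0,0]]
    - [40,[0,0,-0.33],[0,0,0]]
    - [40,[0,0,-0.33],[0,0,0]]
    - [40,[0,0,-0.33],[0,0,0]]
    - [40,[0,0,0],[0,0,0]]
    - [0,[0,0,0],[0,0,0]]
    - [0,[0,0,0],[0,0,0]]
    - [0,[0,0,0],[0,0,0]]

```text
clock: 3.1
eef_pos: [453.4, -276.7, 50.5]
tool_rot: [3.14, 0.001, 1.457]
force: [-1.3, 0.2, 6.5]
width: 12.5
gripper_force: 59.8
```

Call:
send_rows:
  series:
    - [0,[0,0,0],[0,0,0]]
    - [0,[0,0,0],[0,0,0]]

```text
clock: 3.35
eef_pos: [453.4, -276.7, 50.5]
tool_rot: [3.14, 0.001, 1.457]
force: [-1.7, -0.0, 7.3]
width: 12.6
gripper_force: 59.8
```

Call:
send_rows:
  series:
    - [0,[0,0,0.2],[0,0,0]]
    - [0,[0,0,0.5],[0,0,0]]
    - [0,[0,0,0.8],[0,0,0]]
    - [0,[0,0,0.8],[0,0,-1]]
    - [0,[0,0.2,0.8],[0,0,-1]]
    - [0,[0.1,0.5,0.7],[0,0,-1]]
    - [0,[0.1,0.6,0],[0,0,-1]]
    - [0,[0.1,0.6,0],[0,0,-1]]

```text
clock: 4.35
eef_pos: [470.5, -161.0, 278.2]
tool_rot: [3.141, -0.0, 1.018]
force: [0.5, 0.4, -3.9]
width: 12.8
gripper_force: 59.0
```

Call:
send_rows:
  series:
    - [0,[0.1,0.7,0],[0,0,-1]]
    - [0,[0.1,0.7,0],[0,0,-1]]
    - [0,[0.1,0.7,0],[0,0,-1]]
    - [0,[0.1,0.7,0],[0,0,-1]]
    - [0,[0.1,0.7,0],[0,0,-1]]
    - [0,[0,0.7,0],[0,0,-1]]
    - [0,[0,0.7,0],[0,0,-1]]
    - [0,[0,0.7,0],[0,0,-1]]

```text
clock: 5.35
eef_pos: [500.0, 175.0, 277.4]
tool_rot: [-3.141, 0.001, 0.321]
force: [-0.1, -0.0, -3.5]
width: 12.6
gripper_force: 59.1
```

Call:
send_rows:
  series:
    - [0,[0,0.4,0],[0.32,-0.95,0]]
    - [0,[0,0.2,0],[0.32,-0.95,0]]
    - [0,[0,0,0],[0.32,-0.95,0]]
    - [0,[0,0,0],[0.31,-0.94,0]]
    - [0,[0,0,0],[0,0,0]]
    - [0,[0,0,0],[0,0,0]]

```text
clock: 6.1
eef_pos: [501.1, 210.0, 277.5]
tool_rot: [-3.141, -0.348, 0.323]
force: [0.6, 0.2, -3.2]
width: 12.7
gripper_force: 59.2
```

```bash
cat > e.py <<'E'
import sys
from h import *
from scipy.spatial.transform import Rotation as Ro
s=sensors.read_state()
R=Ro.from_euler('xyz',s["tool_rot"]); a,b=np.radians(18.5),np.radians(20)
B=Ro.from_euler('ZY',[a,-b]).as_matrix()   # board axes
T=B@np.diag([1,-1,-1])
rv=(Ro.from_matrix(T)*R.inv()).as_rotvec(degrees=True)
tgt={"L":[503.4,215.9,145.9],"R":[541.5,102.1,146.]}[sys.argv[1]]
d=np.array(tgt)-s["eef_pos"]
print("clock",s["clock"],"turn units",(rv/5).round(3),"shift units",(d/60).round(3),"board-frame mm",(B.T@d).round(1),"force",s["force"].round(1),"w",s["width"],"normal/60*10mm",(B[:,2]/6).round(4),"upslope",(B[:,0]/6).round(4))
E
python3 e.py L
python3 - <<'E'
from h import *
cv2.imwrite("pics/s2.png",np.vstack([get_image("scene")["img"][150:384,150:],get_image("top")["img"][100:334,:362]])[...,::-1])
E
```

```text
clock 6.1 turn units [ 0.001 -0.01  -0.005] shift units [ 0.038  0.098 -2.194] board-frame mm [ -41.2    4.9 -125.1] force [ 0.6  0.2 -3.2] w 12.734772613963889 normal/60*10mm [-0.0541 -0.0181  0.1566] upslope [0.1485 0.0497 0.057 ]
```

View pics/s2.png

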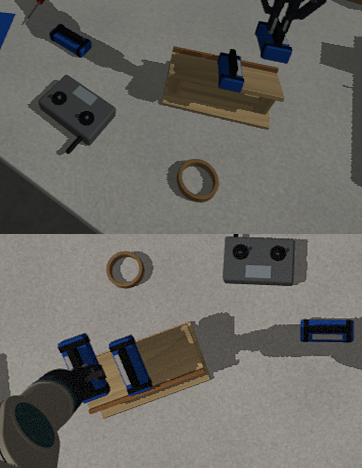

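The pack hangs aligned with pack_c, to its left, above the left part of the board. I'll lower it to 20 mm above the board.

Call:
send_rows:
  series:
    - [0,[-0.01,0.06,-0.2],[0,0,0]]
    - [0,[-0.02,0,-0.42],[0,0,0]]
    - [0,[-0.02,0,-0.42],[0,0,0]]
    - [0,[-0.02,0,-0.42],[0,0,0]]
    - [0,[0,0,-0.42],[0,0,0]]
    - [0,[0,0,0],[0,0,0]]
    - [0,[0,0,0],[0,0,0]]

```text
clock: 7.08
eef_pos: [494.9, 208.3, 184.9]
tool_rot: [3.127, -0.332, 0.325]
force: [0.5, 0.2, -3.2]
width: 12.8
gripper_force: 59.4
```

```bash
python3 e.py L
cat > gap.py <<'E'
# heights over the board plane and board-frame extents of blue bodies
from h import *
from scipy.spatial.transform import Rotation as Ro
B=Ro.from_euler('ZY',[18.5,-20],degrees=True).as_matrix()
for n in("top","scene"):
    d=get_image(n);P=pts(d)@B;X=pts(d)
    hsv=cv2.cvtColor(d["img"],cv2.COLOR_RGB2HSV)
    m=((hsv[...,0]>95)&(hsv[...,0]<130)&(hsv[...,1]>110)&(d["depth"]>0)&(X[...,1]>20)&(X[...,0]>350)&(X[...,0]<750)&(X[...,1]<320)&(X[...,2]>60)).astype(np.uint8)
    k,l,s,c=cv2.connectedComponentsWithStats(cv2.morphologyEx(m,cv2.MORPH_CLOSE,np.ones((5,5))))
    for i in range(1,k):
        if s[i,4]>40:
            q=P[(l==i)&(m>0)];print(n,s[i,:4],s[i,4],"x",np.percentile(q[:,0],[1,99]).round(1),"y",np.percentile(q[:,1],[1,99]).round(1),"z",np.percentile(q[:,2],[10,50,90]).round(1))
E
python3 gap.py
```

```text
clock 7.075 turn units [ 0.211 -0.137  0.034] shift units [ 0.142  0.126 -0.65 ] board-frame mm [ -3.5   4.5 -40.3] force [ 0.5  0.2 -3.2] w 12.76865830046496 normal/60*10mm [-0.0541 -0.0181  0.1566] upslope [0.1485 0.0497 0.057 ]
top [ 69 201  83  76] 2674 x [496.5 627.8] y [-38.6  62.1] z [-72.  -46.8 -20.7]
top [ 20 271  48  17] 579 x [592.1 624.2] y [-3.5 42.7] z [306.6 328.8 348.6]
scene [368 195  57  48] 1290 x [508.1 631.3] y [-39.1  61.9] z [-86.7 -56.2 -31.4]
```

```bash
python3 -c "
from h import *
print(sensors.read_state()['qpos'].round(3))"
```

```text
[-0.332  0.466 -0.223  2.187  0.81   0.244 -2.529]
```

Joint 6 has hit its lower limit with the tool tilted like this. I'll set the pack on free table, regrasp it with the tool leaned 20° along the rib, and place it with the tool vertical.

Call:
send_rows:
  series:
    - [0,[0,0,0.4],[0,0,0]]
    - [0,[0,0,0.6],[0,0,0]]
    - [0,[0,0,0.6],[-0.25,0.9,0]]
    - [0,[0,-0.3,0],[-0.25,0.9,0]]
    - [0,[0,-0.6,0],[-0.25,0.9,0]]
    - [0,[0,-0.7,0],[-0.25,0.9,0]]
    - [0,[0,-0.7,0],[0,0,0]]
    - [0,[0,-0.7,0],[0,0,0]]

```text
clock: 8.18
eef_pos: [495.0, 27.6, 281.4]
tool_rot: [-3.138, -0.008, 0.323]
force: [-0.2, -1.0, -3.9]
width: 12.6
gripper_force: 59.4
```

Call:
send_rows:
  series:
    - [0,[-0.1,-0.7,0],[0,0,0]]
    - [0,[-0.1,-0.7,0],[0,0,0]]
    - [0,[-0.1,-0.6,0],[0,0,0]]
    - [0,[0,-0.3,-0.5],[0,0,0]]
    - [0,[0,0,-0.7],[0,0,0]]
    - [0,[0,0,-0.7],[0,0,0]]
    - [0,[0,0,-0.6],[0,0,0]]
    - [0,[0,0,0],[0,0,0]]

```text
clock: 9.18
eef_pos: [475.3, -109.4, 129.6]
tool_rot: [-3.137, -0.003, 0.324]
force: [-0.2, 0.4, -3.5]
width: 12.8
gripper_force: 59.6
```

```bash
cat > f.py <<'E'
# turn (units) to a tool yaw/lean: lean>0 tips tool top away up the pack axis (about pack y)
import sys
from h import *
from scipy.spatial.transform import Rotation as Ro
yaw,lean=map(float,sys.argv[1:3]);s=sensors.read_state()
T=Ro.from_euler('ZY',[yaw,lean],degrees=True)*Ro.from_euler('x',180,degrees=True)
print((( T*Ro.from_euler('xyz',s["tool_rot"]).inv()).as_rotvec(degrees=True)/5).round(3),s["eef_pos"].round(1),s["qpos"].round(2),s["force"].round(1))
E
python3 f.py 18.5 0;
```

```text
[-0.057  0.013 -0.007] [ 475.3 -109.4  129.6] [ 0.5   0.63 -0.48  2.06  0.52  0.57 -1.59] [-0.2  0.4 -3.5]
```

Call:
send_rows:
  series:
    - [0,[0,0,-0.4],[-0.06,0.01,0]]
    - [0,[0,0,-0.4],[0,0,0]]
    - [0,[0,0,-0.25],[0,0,0]]
    - [0,[0,0,-0.12],[0,0,0]]
    - [0,[0,0,-0.08],[0,0,0]]
    - [0,[0,0,-0.05],[0,0,0]]
    - [0,[0,0,0],[0,0,0]]
    - [0,[0,0,0],[0,0,0]]

```text
clock: 10.18
eef_pos: [476.8, -109.9, 53.3]
tool_rot: [3.139, -0.004, 0.323]
force: [0.4, -0.7, -3.0]
width: 12.7
gripper_force: 59.5
```

Call:
send_rows:
  series:
    - [0,[0,0,-0.025],[0,0,0]]
    - [0,[0,0,-0.025],[0,0,0]]
    - [0,[0,0,0],[0,0,0]]
    - [40,[0,0,0],[0,0,0]]
    - [40,[0,0,0],[0,0,0]]
    - [40,[0,0,0],[0,0,0]]
    - [40,[0,0,0.2],[0,0,0]]
    - [40,[0,0,0],[0,0,0]]

```text
clock: 11.18
eef_pos: [477.3, -109.8, 63.0]
tool_rot: [3.138, -0.006, 0.323]
force: [0.6, 0.5, -0.4]
width: 40.1
gripper_force: 0.0
```

```bash
python3 f.py 18.5 20;
```

```text
[-1.257  3.868 -0.004] [ 477.3 -109.8   63. ] [ 0.4   0.74 -0.35  2.1   0.63  0.4  -1.7 ] [ 0.6  0.5 -0.4]
```

Call:
send_rows:
  series:
    - [40,[0,0,0],[-0.31,0.97,0]]
    - [40,[0,0,0],[-0.31,0.97,0]]
    - [40,[0,0,0],[-0.32,0.97,0]]
    - [40,[0,0,0],[-0.32,0.96,0]]
    - [40,[0,0,0],[0,0,0]]
    - [40,[0,0,0],[0,0,0]]

```text
clock: 11.92
eef_pos: [475.9, -110.1, 62.0]
tool_rot: [-3.141, 0.351, 0.323]
force: [-0.8, -0.1, 0.4]
width: 39.5
gripper_force: 0.0
```

```bash
python3 f.py 18.5 20;
```

```text
[ 0.001 -0.021  0.   ] [ 475.9 -110.1   62. ] [ 0.31  0.86 -0.38  1.83  0.51  0.91 -1.64] [-0.8 -0.1  0.4]
```

Call:
send_rows:
  series:
    - [40,[0.02,0,-0.07],[0,0,0]]
    - [40,[0,0,-0.06],[0,0,0]]
    - [40,[0,0,0],[0,0,0]]
    - [0,[0,0,0],[0,0,0]]
    - [0,[0,0,0],[0,0,0]]
    - [0,[0,0,0],[0,0,0]]
    - [0,[0,0,0],[0,0,0]]
    - [0,[0,0,0],[0,0,0]]

```text
clock: 12.92
eef_pos: [477.9, -109.5, 54.4]
tool_rot: [-3.141, 0.351, 0.323]
force: [0.3, 1.7, 4.0]
width: 12.7
gripper_force: 60.1
```

Call:
send_rows:
  series:
    - [0,[0,0,0.2],[0,0,0]]
    - [0,[0,0,0.5],[0,0,0]]
    - [0,[0,0,0.8],[0,0,0]]
    - [0,[0,0,0.8],[0,0,0]]
    - [0,[0,0,0.8],[0,0,0]]
    - [0,[0,0,0.7],[0,0,0]]
    - [0,[0,0,0],[0,0,0]]

```text
clock: 13.8
eef_pos: [479.3, -109.9, 285.0]
tool_rot: [3.139, 0.345, 0.322]
force: [0.8, 0.3, -4.6]
width: 12.5
gripper_force: 59.3
```

Call:
send_rows:
  series:
    - [0,[0.05,0.3,0],[0.32,-0.95,0]]
    - [0,[0.05,0.6,0],[0.32,-0.95,0]]
    - [0,[0.05,0.7,0],[0.32,-0.95,0]]
    - [0,[0.05,0.8,0],[0.31,-0.94,0]]
    - [0,[0.05,0.8,0],[0,0,0]]
    - [0,[0.05,0.8,0],[0,0,0]]
    - [0,[0.05,0.7,0],[0,0,0]]
    - [0,[0.03,0.5,0],[0,0,0]]

```text
clock: 14.8
eef_pos: [499.1, 203.5, 280.4]
tool_rot: [-3.141, 0.006, 0.325]
force: [0.0, 0.0, -4.2]
width: 12.6
gripper_force: 59.2
```

Call:
send_rows:
  series:
    - [0,[0,0.2,0],[0,0,0]]
    - [0,[0,0,-0.4],[0,0,0]]
    - [0,[0,0,-0.5],[0,0,0]]
    - [0,[0,0,-0.4],[0,0,0]]
    - [0,[0,0,-0.3],[0,0,0]]
    - [0,[0,0,0],[0,0,0]]
    - [0,[0,0,0],[0,0,0]]

```text
clock: 15.68
eef_pos: [500.8, 213.5, 186.4]
tool_rot: [-3.141, 0.002, 0.322]
force: [-0.4, -0.2, -2.9]
width: 12.5
gripper_force: 59.2
```

```bash
python3 f.py 18.5 0; python3 gap.py
```

```text
[ 0.007 -0.027  0.005] [500.8 213.5 186.4] [-0.12  0.6  -0.51  1.87  0.41  0.78 -2.1 ] [-0.4 -0.2 -2.9]
top [ 12 188  32  24] 173 x [695.  734.3] y [-6.8 17.3] z [282.7 304.8 323. ]
top [109 201  43  61] 1067 x [495.2 618.9] y [-38.8  10.7] z [-74.1 -69.5 -65.2]
top [ 68 207  54  62] 1530 x [511.8 646.6] y [-15.   66.1] z [-39.9 -34.  123.5]
top [ 18 280  59  16] 290 x [620.1 652.1] y [-82.4 -45.2] z [506.3 517.  527.3]
scene [395 195  31  45] 662 x [526.2 638.6] y [17.4 66.4] z [-57.5 -39.7 -35.6]
scene [368 202  26  41] 595 x [502.9 622. ] y [-39.3  10.1] z [-92.5 -73.5 -70.6]
```

Call:
send_rows:
  series:
    - [0,[0,0.08,-0.15],[0,0,0]]
    - [0,[0,0,-0.15],[0,0,0]]
    - [0,[0,0,-0.12],[0,0,0]]
    - [0,[0,0,-0.08],[0,0,0]]
    - [0,[0,0,0],[0,0,0]]

```text
clock: 16.4
eef_pos: [500.4, 218.9, 155.7]
tool_rot: [-3.141, 0.003, 0.323]
force: [-0.1, -1.3, -3.6]
width: 12.6
gripper_force: 59.2
```

Call:
send_rows:
  series:
    - [0,[0,0,-0.04],[0,0,0]]
    - [0,[0,0,-0.03],[0,0,0]]
    - [0,[0,0,-0.02],[0,0,0]]
    - [0,[0,0,0],[0,0,0]]

```text
clock: 16.9
eef_pos: [500.6, 219.0, 150.8]
tool_rot: [-3.141, 0.002, 0.323]
force: [0.2, 0.1, -3.6]
width: 12.5
gripper_force: 59.2
```

Call:
send_rows:
  series:
    - [0,[0,0,-0.02],[0,0,0]]
    - [0,[0,0,-0.015],[0,0,0]]
    - [0,[0,0,0],[0,0,0]]

```text
clock: 17.27
eef_pos: [500.7, 219.2, 149.8]
tool_rot: [-3.141, 0.001, 0.323]
force: [-2.1, -1.4, 6.4]
width: 12.4
gripper_force: 60.5
```

```bash
python3 gap.py
```

```text
top [ 77 201  75  69] 2671 x [496.  624.1] y [-38.6  70.6] z [-74.8 -69.2 -12.3]
top [ 36 203  19  15] 84 x [676.9 701.5] y [-4.4 14.3] z [246.3 267.2 278.2]
top [ 22 264  40  10] 154 x [642.6 660.3] y [-69.4 -40.1] z [481.8 488.9 494.8]
scene [368 200  55  50] 1367 x [507.8 626.8] y [-39.2  70.4] z [-93.  -73.9 -70.5]
```

Contact is felt on the board. I'll slide the pack gently down towards the lip.

Call:
send_rows:
  series:
    - [0,[-0.02,-0.007,-0.008],[0,0,0]]
    - [0,[-0.02,-0.007,-0.008],[0,0,0]]
    - [0,[-0.02,-0.007,-0.008],[0,0,0]]
    - [0,[0,0,0],[0,0,0]]

```text
clock: 17.88
eef_pos: [499.5, 219.0, 149.4]
tool_rot: [-3.14, -0.004, 0.323]
force: [1.7, 0.0, 8.7]
width: 12.7
gripper_force: 60.8
```

Call:
send_rows:
  series:
    - [36,[0,0,0],[0,0,0]]
    - [36,[0,0,0],[0,0,0]]
    - [36,[0,0,0],[0,0,0]]
    - [36,[0,0,0.2],[0,0,0]]
    - [36,[0,0,0.5],[0,0,0]]
    - [36,[0,0,0.7],[0,0,0]]
    - [36,[0,-0.5,0.7],[0,0,0]]
    - [36,[0,-0.7,0],[0,0,0]]

```text
clock: 18.88
eef_pos: [498.8, 147.4, 277.3]
tool_rot: [-3.14, -0.006, 0.326]
force: [-0.1, -0.5, -0.8]
width: 35.9
gripper_force: 0.0
```

Call:
send_rows:
  series:
    - [36,[0.1,-0.7,0],[0,0,0.9]]
    - [36,[0.1,-0.7,0],[0,0,0.9]]
    - [36,[0.1,-0.7,0],[0,0,0.9]]
    - [36,[0.1,-0.7,0],[0,0,0.9]]
    - [36,[0.1,-0.7,0],[0,0,0.9]]
    - [36,[0.1,-0.7,0],[0,0,0.9]]
    - [36,[0.1,-0.7,0],[0,0,0.9]]
    - [36,[0.1,-0.7,0],[0,0,0.9]]

```text
clock: 19.88
eef_pos: [545.1, -191.6, 274.1]
tool_rot: [3.142, 0.002, 0.954]
force: [0.2, -0.1, -0.7]
width: 36.0
gripper_force: 0.0
```

```bash
python3 gap.py; python3 f.py 87.3 20
python3 - <<'E'
from h import *
t=get_image("top")["img"];s=get_image("scene")["img"]
a=cv2.resize(t[170:300,40:240],None,fx=2,fy=2);b=cv2.resize(s[180:300,300:500],None,fx=2,fy=2)
cv2.imwrite("pics/p1.png",np.vstack([a,b])[...,::-1])
E
```

```text
top [ 81 201  71  70] 2466 x [496.  622.3] y [-38.5  71.4] z [-75.6 -69.5 -65.4]
scene [368 202  54  48] 1318 x [504.6 625.6] y [-39.1  70.7] z [-93.2 -73.8 -70.7]
[-3.771  1.331  6.574] [ 544.6 -196.8  273. ] [ 0.74  0.58 -0.71  1.68  0.43  1.05 -0.73] [-0.1  0.3 -0. ]
```

View pics/p1.png

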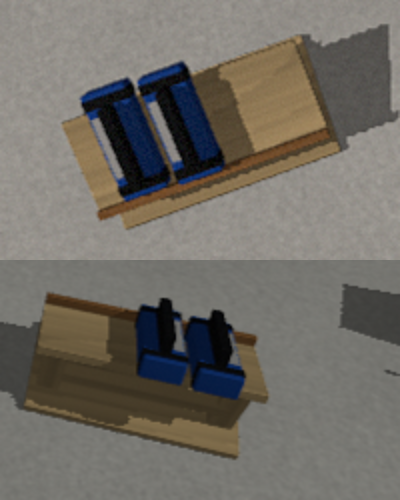

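The first pack lies flat beside pack_c with a gap of about 10 mm, in line to a few mm. Next is pack_a, at (606,-278).

Call:
send_rows:
  series:
    - [40,[0.15,-0.2,0],[0,0,0.93]]
    - [40,[0.15,-0.2,0],[0,0,0.93]]
    - [40,[0.15,-0.2,0],[0,0,0.93]]
    - [40,[0.15,-0.2,0],[0,0,0.93]]
    - [40,[0.15,-0.2,-0.5],[0,0,0.93]]
    - [40,[0.15,-0.2,-0.5],[0,0,0.93]]
    - [40,[0.13,-0.16,-0.5],[0,0,0.93]]
    - [40,[0,0,0],[-0.5,0.02,0]]

```text
clock: 21.08
eef_pos: [605.3, -272.0, 180.8]
tool_rot: [-3.137, 0.046, 1.517]
force: [0.7, 0.0, 0.7]
width: 40.1
gripper_force: 0.0
```

Call:
send_rows:
  series:
    - [40,[0,0,-0.4],[-0.9,0.04,0]]
    - [40,[0,0,-0.4],[-0.9,0.04,0]]
    - [40,[0,0,-0.3],[-0.9,0.04,0]]
    - [40,[0,0,0],[-0.8,0.04,0]]
    - [40,[0,0,0],[0,0,0]]
    - [40,[0,0,0],[0,0,0]]

```text
clock: 21.82
eef_pos: [607.7, -271.3, 119.1]
tool_rot: [3.137, 0.352, 1.519]
force: [0.1, -0.1, 0.2]
width: 39.8
gripper_force: 0.0
```

```bash
python3 f.py 87.3 20
```

```text
[0.034 0.045 0.041] [ 607.7 -271.3  119.1] [ 0.51  0.84 -0.51  1.68  0.97  0.93 -0.6 ] [ 0.1 -0.1  0.2]
```

Call:
send_rows:
  series:
    - [40,[-0.02,-0.11,-0.3],[0.03,0.04,0.04]]
    - [40,[0,0,-0.3],[0,0,0]]
    - [40,[0,0,-0.2],[0,0,0]]
    - [40,[0,0,0],[0,0,0]]
    - [40,[0,0,0],[0,0,0]]

```text
clock: 22.45
eef_pos: [605.9, -278.2, 69.2]
tool_rot: [-3.14, 0.349, 1.524]
force: [1.0, -0.4, -0.8]
width: 40.2
gripper_force: 0.0
```

Call:
send_rows:
  series:
    - [40,[0.01,0,-0.15],[0,0,0]]
    - [40,[0,0,-0.1],[0,0,0]]
    - [40,[0,0,0],[0,0,0]]
    - [0,[0,0,0],[0,0,0]]
    - [0,[0,0,0],[0,0,0]]
    - [0,[0,0,0],[0,0,0]]
    - [0,[0,0,0],[0,0,0]]
    - [0,[0,0,0],[0,0,0]]

```text
clock: 23.45
eef_pos: [606.2, -278.4, 54.5]
tool_rot: [-3.139, 0.349, 1.524]
force: [-1.9, 0.9, 4.5]
width: 12.5
gripper_force: 60.3
```

Call:
send_rows:
  series:
    - [0,[0,0,0.2],[0,0,0]]
    - [0,[0,0,0.5],[0,0,0]]
    - [0,[0,0,0.8],[0,0,0]]
    - [0,[0,0,0.8],[0.8,-0.04,0]]
    - [0,[0,0,0.8],[0.8,-0.04,0]]
    - [0,[0,0,0.7],[0.8,-0.04,0]]
    - [0,[0,0,0],[0.8,-0.04,0]]
    - [0,[0,0,0],[0.8,-0.03,0]]

```text
clock: 24.45
eef_pos: [605.7, -278.9, 283.0]
tool_rot: [-3.14, -0.001, 1.524]
force: [0.5, -0.7, -5.4]
width: 12.8
gripper_force: 59.3
```

Call:
send_rows:
  series:
    - [0,[-0.08,0.2,0],[0,0,-0.98]]
    - [0,[-0.08,0.4,0],[0,0,-0.98]]
    - [0,[-0.08,0.5,0],[0,0,-0.98]]
    - [0,[-0.08,0.5,0],[0,0,-0.98]]
    - [0,[-0.08,0.5,0],[0,0,-0.98]]
    - [0,[-0.08,0.5,0],[0,0,-0.98]]
    - [0,[-0.08,0.5,0],[0,0,-0.98]]
    - [0,[-0.08,0.5,0],[0,0,-0.98]]

```text
clock: 25.45
eef_pos: [567.0, -61.8, 282.1]
tool_rot: [-3.139, 0.001, 0.838]
force: [0.8, 1.0, -5.2]
width: 12.7
gripper_force: 59.3
```

Call:
send_rows:
  series:
    - [0,[-0.08,0.5,0],[0,0,-0.98]]
    - [0,[-0.08,0.5,0],[0,0,-0.98]]
    - [0,[-0.08,0.5,0],[0,0,-0.98]]
    - [0,[-0.08,0.5,0],[0,0,-0.98]]
    - [0,[-0.08,0.4,0],[0,0,-0.98]]
    - [0,[-0.06,0.3,0],[0,0,-0.98]]
    - [0,[0,0,0],[0,0,0]]
    - [0,[0,0,0],[0,0,0]]

```text
clock: 26.45
eef_pos: [540.2, 98.2, 282.1]
tool_rot: [-3.141, 0.001, 0.327]
force: [0.3, -1.0, -4.4]
width: 12.5
gripper_force: 59.3
```

```bash
python3 f.py 18.5 0
```

```text
[-0.006 -0.009 -0.053] [540.2  98.2 282.1] [ 0.11  0.48 -0.51  1.75  0.28  0.98 -1.75] [ 0.3 -1.  -4.4]
```

Call:
send_rows:
  series:
    - [0,[0,0,-0.3],[0,0,-0.05]]
    - [0,[0,0,-0.5],[0,0,0]]
    - [0,[0,0,-0.5],[0,0,0]]
    - [0,[0,0,-0.3],[0,0,0]]
    - [0,[0,0,0],[0,0,0]]
    - [0,[0,0,0],[0,0,0]]

```text
clock: 27.2
eef_pos: [541.0, 99.0, 186.9]
tool_rot: [-3.14, -0.001, 0.322]
force: [0.6, 0.5, -3.8]
width: 12.6
gripper_force: 59.2
```

```bash
python3 gap.py; python3 f.py 18.5 0
```

```text
top [109 164  25  31] 112 x [673.5 721.5] y [-128.6 -116.1] z [291.2 304.3 323.2]
top [140 186  35  70] 1017 x [498.7 637.7] y [-120.3  -33.5] z [-68.9 -35.   76.4]
scene [344 184  78  66] 1871 x [509.9 640.5] y [-103.5   70.3] z [-90.5 -71.8 -37.1]
[-0.026  0.018  0.01 ] [541.1  99.4 187.3] [ 0.07  0.6  -0.46  1.86  0.36  0.77 -1.83] [ 0.2 -0.4 -4.8]
```

Call:
send_rows:
  series:
    - [0,[-0.06,0.03,-0.15],[0,0,0]]
    - [0,[0,0,-0.18],[0,0,0]]
    - [0,[0,0,-0.14],[0,0,0]]
    - [0,[0,0,-0.08],[0,0,0]]
    - [0,[0,0,-0.03],[0,0,0]]
    - [0,[0,0,0],[0,0,0]]

```text
clock: 28.05
eef_pos: [536.7, 101.4, 151.4]
tool_rot: [-3.14, -0.0, 0.322]
force: [0.1, 0.3, -4.4]
width: 12.7
gripper_force: 59.4
```

Call:
send_rows:
  series:
    - [0,[0,0,-0.02],[0,0,0]]
    - [0,[0,0,-0.015],[0,0,0]]
    - [0,[0,0,0],[0,0,0]]

```text
clock: 28.42
eef_pos: [536.6, 101.3, 149.4]
tool_rot: [-3.14, -0.0, 0.322]
force: [-0.4, -0.4, -3.6]
width: 12.3
gripper_force: 59.4
```

Call:
send_rows:
  series:
    - [0,[0,0,-0.015],[0,0,0]]
    - [0,[0,0,-0.015],[0,0,0]]
    - [0,[0,0,0],[0,0,0]]

```text
clock: 28.8
eef_pos: [536.7, 101.5, 148.7]
tool_rot: [-3.14, -0.001, 0.322]
force: [-3.2, -0.8, 5.6]
width: 12.5
gripper_force: 60.7
```

```bash
python3 gap.py
```

```text
top [113 169  24  28] 71 x [665.4 712.4] y [-123.9 -110.1] z [259.  273.9 290.6]
top [142 191  35  61] 833 x [497.3 622.1] y [-113.   -38.4] z [-73.5 -69.3  46. ]
scene [343 198  79  52] 1950 x [508.5 625.5] y [-99.9  70.1] z [-93.3 -73.6 -70.7]
```

Call:
send_rows:
  series:
    - [36,[0,0,0],[0,0,0]]
    - [36,[0,0,0],[0,0,0]]
    - [36,[0,0,0],[0,0,0]]
    - [36,[0,0,0.2],[0,0,0]]
    - [36,[0,0,0.5],[0,0,0]]
    - [36,[0,0,0.8],[0,0,0]]
    - [36,[0,-0.5,0.8],[0,0,0]]
    - [36,[0,-0.9,0],[0,0,0]]

```text
clock: 29.9
eef_pos: [539.3, 19.7, 290.6]
tool_rot: [-3.141, -0.01, 0.328]
force: [0.6, -0.6, -0.8]
width: 36.0
gripper_force: 0.0
```

Call:
send_rows:
  series:
    - [36,[0,-0.9,0],[0,0,0]]
    - [36,[0,-0.9,0],[0,0,0]]
    - [36,[0,-0.9,0],[0,0,0]]
    - [36,[0,-0.9,0],[0,0,0]]
    - [36,[0,0,0],[0,0,0]]

```text
clock: 30.52
eef_pos: [535.6, -204.8, 285.7]
tool_rot: [3.141, 0.001, 0.313]
force: [-0.6, 0.2, -0.1]
width: 36.2
gripper_force: 0.0
```

```bash
python3 - <<'E'
from h import *
from scipy.spatial.transform import Rotation as Ro
B=Ro.from_euler('ZY',[18.5,-20],degrees=True).as_matrix()
t=get_image("top");s=get_image("scene")
for d in(t,s):
    W=pts(d);P=W@B; r=(d["depth"]>0)&(W[...,0]>400)&(W[...,0]<680)&(W[...,1]>0)&(W[...,1]<300)&(W[...,2]>60)
    ref=np.median(P[...,2][r&(P[...,2]<-95)&(P[...,2]>-105)])
    for c in(-75,-14,46):
        m=r&(abs(P[...,1]-c)<28)&(P[...,2]>-76)&(P[...,2]<-62);q=P[m]
        print(c,"board",ref.round(1),"y",np.percentile(q[:,1],[1,99]).round(1),"x",np.percentile(q[:,0],[1,99]).round(1),"z lo/hi end",np.median(q[q[:,0]<540,2]).round(1),np.median(q[q[:,0]>590,2]).round(1))
a=cv2.resize(t["img"][170:300,40:240],None,fx=2,fy=2);b=cv2.resize(s["img"][180:300,300:500],None,fx=2,fy=2)
cv2.imwrite("pics/p2.png",np.vstack([a,b])[...,::-1]);print(sensors.read_state()["clock"])
E
```

```text
-75 board -99.3 y [-99.4 -49.7] x [498.3 620.8] z lo/hi end -69.3 -69.5
-14 board -99.3 y [-38.7  11.3] x [495.5 618.5] z lo/hi end -69.2 -69.5
46 board -99.3 y [23.  73.3] x [499.4 621.9] z lo/hi end -69.0 -69.1
-75 board -101.4 y [-99.9 -50.7] x [501.9 624.3] z lo/hi end -71.5 -71.7
-14 board -101.4 y [-38.9  10.7] x [497.9 621. ] z lo/hi end -71.2 -71.7
46 board -101.4 y [22.7 71.9] x [505.  624.3] z lo/hi end -71.4 -71.5
30.625
```

View pics/p2.png

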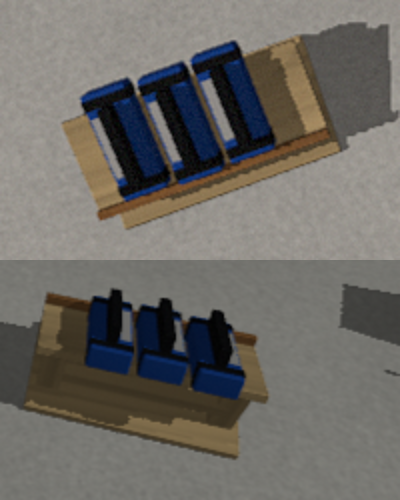

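The three packs form a neat, flat row. Gaps are about 11 mm, and the lower ends are within about 4 mm of pack_c's.

```bash
python3 -c "
from cell import ctrl
print(ctrl.finish_job())"
```

```text
the job is handed in; nothing more can be done
None
```

Both loose packs now lie flat on the rest, one on each side of pack_c, with gaps of about 11–12 mm and lower ends within about 4 mm of pack_c's, and the job was handed in at about 31 s.

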